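# Slide a slate slab out over the end of a kitchen shelf

### The job

With your fingertips, slide the dark slate slab along the oak shelf until about a third of its length sticks out past the shelf's free end (the end away from the white basket), so that a hand can get hold of its edge there. Push it steadily without lifting or tipping it, and leave it lying flat and square to the shelf with your hand clear. Leave the basket (front shut), the green dish, the bottle opener and the pump dispenser where they are.

Things in the scene. Friction and masses are not known exactly. Their poses are not given: they have to be found in the camera images.
- shelf: low oak-veneer riser shelf, fixed to the worktop: a board 280 mm deep (its x) by 640 mm long (its y) and 18 mm thick, on two white frames 260 mm either side of its middle; its top is 100 mm above the worktop. Origin: worktop level, under the middle of the board; z up. Its long way is its y axis; the free end is the +y end (320 mm from the origin), the basket stands at the -y end. It has no lip at any edge
- shelf_free_end (a point): middle of the board's top edge at the free (+y) end: 320 mm along the shelf's y from its origin, 100 mm above the worktop; axes as the shelf's
- slab: dark grey slate serving slab, loose, lying flat on the shelf: 120 mm (its x) by 180 mm (its y, lengthwise along the shelf) by 8 mm thick, 0.35 to 0.6 kg. Origin: middle of its underside; z up. It starts turned up to about 0.3 rad from square with the shelf, its +y end towards the free end, with at least 90 mm of clear board between it and the basket
- basket: white plastic slatted basket, loose, at the -y end of the shelf: 130 (x) by 120 (y) by 110 mm high. Origin: middle of its underside; its tilt-out front is on its -x side
- basket_front (a joint): tilt-out front of the basket, hinged at its lower edge: 0 = shut (as it starts), grows to 0.7 rad as it tilts out
- dish: green ceramic dish, loose, beside the basket at the -y end of the shelf: 100 mm across the rim, 30 mm high. Origin: middle of its underside
- opener: chrome bottle opener, loose, lying along the back (+x) edge of the shelf beside the slab's way: 109 mm long (its y), 30 mm wide at the ring, 5 mm thick. Origin: underside, near the middle of its length
- dispenser: stainless steel pump dispenser, empty and closed, loose, standing on the worktop behind (+x of) the shelf: 68 mm across, 164 mm high, with a short spout towards its -x. Origin: middle of its underside
Not all that is in view belongs to the job. Of the things that look like the slab, the smaller one is meant. Of the things shaped like the basket, the white one is meant.

How it is judged:
On the way:
1. the slab, pushed by the fingers, begins to show past the free end (5 to 40 mm out) (y of slab in the frame of shelf between 0.235 and 0.27 m and contact force between slab and the fingers above 0.2 N).
At the end, for the whole second after the job is handed in: The slab lies still and flat on the shelf top with 45 to 75 mm of its 180 mm length past the free end, square to the shelf within 8 degrees and not sticking out over the front or back edge; basket (front shut), dish, opener and dispenser are within 15 mm of where they stood (y of slab in the frame of shelf between 0.275 and 0.305 m and x of slab in the frame of shelf between -0.075 and 0.075 m and z of slab in the frame of shelf between 0.097 and 0.103 m and angle between the y axis of slab and the y axis of shelf, either way round below 0.14 rad and angle between slab's own z axis and vertical below 0.03 rad and linear speed of slab below 0.01 m/s and value of joint basket_front below 0.08 rad and distance of each of basket, dish, opener, dispenser from where it was at the start of the episode below 0.015 m); the robot touches nothing.
It fails at once if the slab is lifted off the shelf (z of slab in the frame of shelf above 0.107 m).
It fails at once if the slab is tipped (angle between slab's own z axis and vertical above 0.09 rad).
It fails at once if the slab is shoved off at speed instead of pushed steadily (linear speed of slab above 0.5 m/s).
It fails at once if the basket, dish, opener or dispenser is moved, or the basket's front opened (distance of any of basket, dish, opener, dispenser from where it was at the start of the episode above 0.015 m or value of joint basket_front above 0.08 rad).
It also fails if it takes over 48 s, if anything falls off the work surface, if the arm or the gripper's body presses on something with over 40 N, if the wrist force passes 120 N, or if a joint passes its speed limit or range.

### The arm

A 7-joint arm with a two-finger parallel gripper is mounted at the origin on the work surface. World frame = base frame: x ahead of the robot, y to its left, z up, the work surface at z = 0. Lengths are in m, angles in rad, forces in N, time in s.
With the tool pointing down it reaches from about 0.4 to 0.85 m from the base axis. Payload 10.4 kg.
Tool frame: the origin (TCP) lies at the very end of the fingers, on their centre line; the grasp point (between the pads) lies 19 mm behind it; y points along the fingers, x is the direction in which the jaws open and shut, and the axes are right-handed (so a half turn about y gives the same grasp; the last joint's range is limited). The gripper opens to 87 mm and grips with 3 to 60 N. Pads are 19 mm wide; open, the fingers measure 117 mm over their backs; the gripper's body (75 mm by 190 mm) begins 51 mm behind the grasp point.
Start: joints at [-1.141, 0.332, -0.065, 1.46, 0.022, 1.35, -0.088], TCP at [0.273, 0.562, 0.223] pointing down, gripper open.
Joint ranges: [-2.6, 2.6], [-0.5, 2.12], [-1.47, 1.34], [0.16, 2.42], [-1.27, 4.41], [0.06, 2.06], [-2.6, 2.6]. Speed limits (rad/s): [2.22, 2.22, 2.79, 2.79, 3.14, 3.14, 3.14].

### API

Orientations are given as a unit quaternion [x, y, z, w].
In Python, from bench import readout, vision, r gives the robot as it stands.
- The arm moves only by the tool arm_command, never from a script. Its argument "targets" is a list that holds one entry, the list of rows, each a list of 6 numbers: the shift along the tool's x, y, z in m, then the turn, a rotation vector about the tool's x, y, z in degrees. A call has 1 to 12 rows; each row shifts and turns the commanded pose from where the row before left it, along the tool's axes as they then stand; what a row does not reach is not made up. A row lasts 1/12 s, in which the tool goes at most 41.7 mm and 7.16 degrees, less where a joint would pass 70% of its speed; a pose out of reach is approached as far as the arm can. A call is refused whole if a number of a shift passes 0.0417 or a number of a turn 7.16, either way. A call with a gripper value outside its range is refused whole. "hand" is the opening, from 0 (shut) to 1 (fully open), set as the call begins (left out, the last holds). The fingers move at their own pace and stop on an object; "grip_force" is the grip in N (left out, the last holds). Time passes only in rows, so rows that do not move let the fingers close. It gives the time, the measured TCP pose, the force and the opening at its end, in the units of the state.
- readout.read_state(): the state, without advancing time (a new reading comes with each control period).
- vision.camera(name): name is "scene" or "side" or "wrist"; returns a dict with "pixels" (400x640x3 uint8, blue, green, red), "fovy" (degrees; the focal length in pixels is half the picture's height over the tangent of half this angle, whatever the lens; pixels are square), "cx", "cy" (the principal point, pixels), "D" ([k1, k2, p1, p2, k3] as OpenCV has them; the pictures are not rectified), "R" (3x3) and "t" (3): a world point X has camera coordinates R X + t; the wrist camera has in their place "mount" (4x4, takes a point from camera to tool coordinates, whose origin is the TCP and whose axes are the tool frame's). Camera axes: x right, y down, z forward; pixel columns grow to the right and rows downward; lengths in m; the calibration is good to about 2 mm. A picture is of the moment at which its call begins: read the wrist's pose just before it. There is no depth.
- r.close_job(): hands the job in, once; it reports no verdict.
The state is a dict: "time": time; "joint_positions": joint angles; "joint_vel": joint speeds; "joint_torque": joint torques, N m; "ee_pos": TCP position; "eef_rot": TCP orientation; "ft_force": force on the tool from outside, world axes, zero at the start; "torque": the same for the moment, N m; "width": finger opening in m.
Only numpy, scipy, OpenCV 4.12 (cv2) and the standard library are available. Lean on these libraries where they do the work, as an engineer would, in place of code of your own. Each camera call takes 0.05 s, during which the arm holds its last target.

## Working session

There is one attempt and no reset: what is moved stays moved. The work goes in short steps, Python scripts to look and compute and a tool call to move; the robot and the scene stay as the last step left them, time stands still between calls to the robot, and variables do not carry over. Pictures are saved under pics/ and viewed, and the job is handed in when it is done.

Besides the shell and the picture viewer there is one more tool, called after ">>>" in YAML: its name, and indented under it one key for each argument. arm_command: Moves the arm, as the interface text tells. Its arguments: {"type":"object","properties":{"targets":{"type":"array","items":{"type":"array","items":{"type":"array","items":{"type":"number"}}}},"hand":{"type":"number"},"grip_force":{"type":"number"}},"required":["targets"]}

```bash
mkdir -p pics; ls
cat > h.py <<'E'
import numpy as np,cv2,json
from bench import readout,vision,r
def K(c):
    f=c["pixels"].shape[0]/2/np.tan(np.radians(c["fovy"])/2)
    return np.array([[f,0,c["cx"]],[0,f,c["cy"]],[0,0,1]])
def snap(n,fn):
    c=vision.camera(n); cv2.imwrite("pics/"+fn+".png",c["pixels"])
    d={k:np.asarray(v).tolist() for k,v in c.items() if k!="pixels"}; d["K"]=K(c).tolist()
    json.dump(d,open("pics/"+fn+".json","w")); return c
def load(fn): return {k:np.array(v) for k,v in json.load(open("pics/"+fn+".json")).items()}
def ray(d,uv,z):
    p=cv2.undistortPoints(np.array(uv,float).reshape(-1,1,2),d["K"],d["D"]).reshape(-1,2)
    o=-d["R"].T@d["t"]; v=np.c_[p,np.ones(len(p))]@d["R"]
    return o+v*((z-o[2])/v[:,2])[:,None]
def proj(d,X):
    return cv2.projectPoints(np.array(X,float).reshape(-1,1,3),cv2.Rodrigues(d["R"])[0],d["t"],d["K"],d["D"])[0].reshape(-1,2)
E
python3 - <<'E'
from h import *
s=readout.read_state(); print({k:np.round(v,3).tolist() for k,v in s.items()})
for n in("scene","side","wrist"): snap(n,n+"0")
for n in("scene0","side0"):
    d=load(n); print(n,-d["R"].T@d["t"])
E
```

```text
pics
{'time': 0.0, 'joint_positions': [-1.141, 0.333, -0.065, 1.461, 0.022, 1.35, -0.088], 'joint_vel': [0.0, -0.001, -0.001, 0.0, 0.001, -0.002, -0.0], 'joint_torque': [0.001, -62.325, 0.025, -38.99, -0.061, 0.04, 0.0], 'ee_pos': [0.273, 0.562, 0.222], 'eef_rot': [0.6, 0.375, -0.375, -0.599], 'ft_force': [-0.346, -0.086, -0.981], 'torque': [0.036, -0.046, 0.033], 'width': 0.087}
scene0 [ 1.24377498 -0.13824991  0.97573489]
side0 [-0.11110189 -0.70853089  1.01318226]
```

View pics/scene0.png

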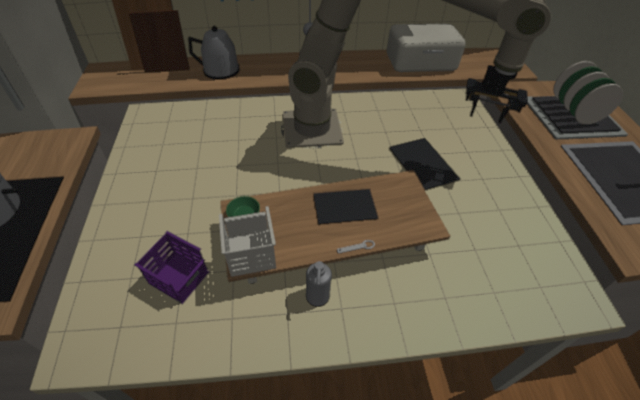

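View pics/side0.png

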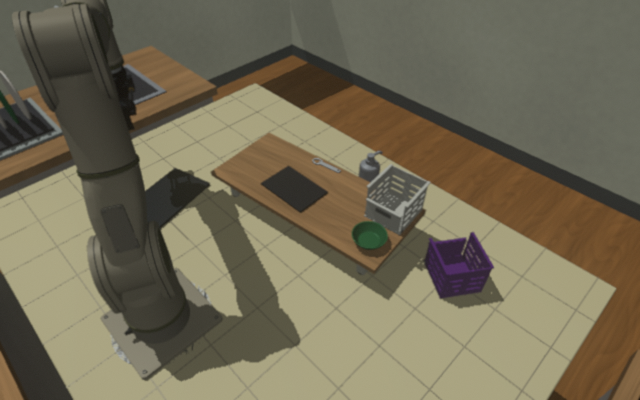

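View pics/wrist0.png

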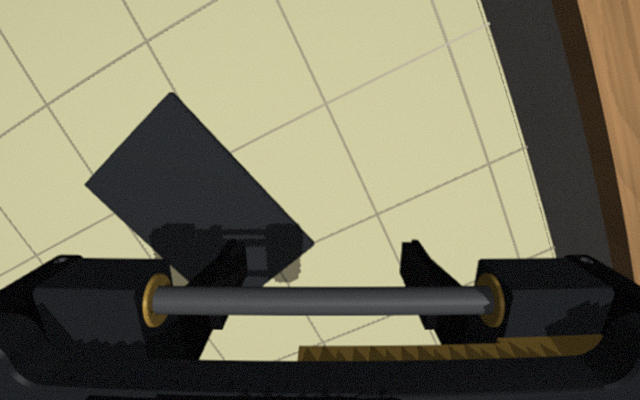

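Slab candidates in the scene view are the one on the shelf at (345,206) and a larger one on the worktop at (424,162). The shelf one is smaller and lies on the board, so it's the one meant. Basket candidates are white (247,240) and purple (172,268), and white is meant. I'll confirm both in an enlarged crop.

Run:
```python
import cv2
a=cv2.imread("pics/scene0.png")[165:285,210:460]; cv2.imwrite("pics/c1.png",cv2.convertScaleAbs(cv2.resize(a,None,fx=3.2,fy=3.2,interpolation=cv2.INTER_CUBIC),alpha=1.5,beta=10))
a=cv2.imread("pics/side0.png")[125:275,205:435]; cv2.imwrite("pics/c2.png",cv2.convertScaleAbs(cv2.resize(a,None,fx=3.4,fy=3.4,interpolation=cv2.INTER_CUBIC),alpha=1.5,beta=10))
```

```text
(no output)
```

View pics/c1.png

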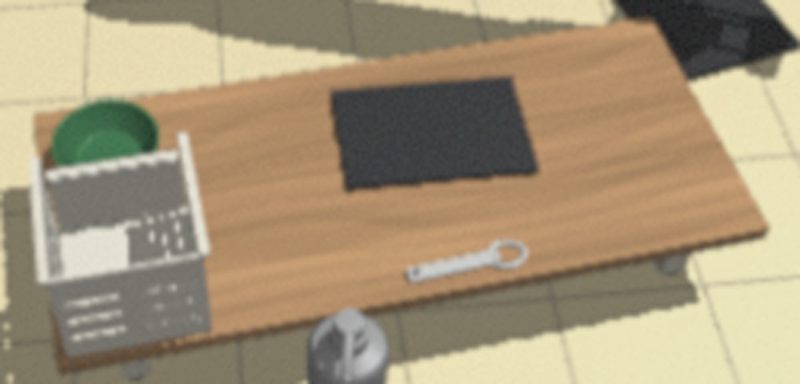

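View pics/c2.png

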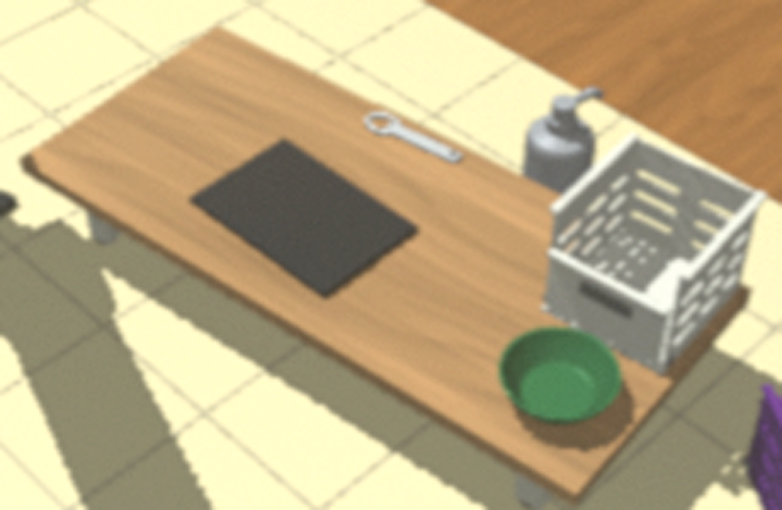

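```bash
cat >> h.py <<'E'
def fit_rect(P,w,l):
    # corners order (-x,-y),(-x,+y),(+x,+y),(+x,-y); rigid fit -> centre, yaw
    M=np.array([[-w,-l],[-w,l],[w,l],[w,-l]])/2; P=np.asarray(P)[:,:2]; c=P.mean(0)
    H=M.T@(P-c); th=np.arctan2(H[0,1]-H[1,0],H[0,0]+H[1,1])
    Rr=np.array([[np.cos(th),-np.sin(th)],[np.sin(th),np.cos(th)]])
    return c,th,np.linalg.norm(M@Rr.T+c-P,axis=1)
E
python3 - <<'E'
from h import *
for n,o,s,sh,sl,op in(("scene0",(210,165),3.2,[(35,115),(652,19),(768,230),(60,364)],[(331,92),(512,77),(538,172),(347,187)],[(408,276),(527,250)]),
 ("side0",(205,125),3.4,[(577,492),(23,158),(217,28),(747,291)],[(325,294),(191,200),(285,139),(417,230)],[(460,157),(364,121)])):
    d=load(n); f=lambda p:np.array(p)/s+o
    S=ray(d,f(sh),.1);L=ray(d,f(sl),.108);O=ray(d,f(op),.103)
    print(n,"shelf",fit_rect(S,.28,.64)); 
    print("slab",fit_rect(L,.12,.18));print(np.linalg.norm(np.diff(L,axis=0),axis=1),np.linalg.norm(np.diff(S,axis=0),axis=1))
    c,th,_=fit_rect(S,.28,.64); R=np.array([[np.cos(th),-np.sin(th)],[np.sin(th),np.cos(th)]])
    print("slab in shelf",(L[:,:2]-c)@R, "mean",(L[:,:2].mean(0)-c)@R,"op",(O[:,:2]-c)@R)
E
```

```text
scene0 shelf (array([0.56093507, 0.00490304]), np.float64(0.1178095822078162), array([0.00287719, 0.00229057, 0.00446735, 0.00429772]))
slab (array([0.52251435, 0.04860027]), np.float64(0.010408906423060652), array([1.70271848e-03, 9.09897992e-05, 1.50322372e-03, 1.89602964e-03]))
[0.17987578 0.11975344 0.17733956] [0.63647717 0.27661481 0.63209927]
slab in shelf [[-0.1006178  -0.03510286]
 [-0.08298954  0.14390703]
 [ 0.03589506  0.12950778]
 [ 0.01563887 -0.04667112]] mean [-0.03301835  0.04791021] op [[ 0.11712436 -0.0165174 ]
 [ 0.11336042  0.0930629 ]]
side0 shelf (array([ 0.55487951, -0.00281478]), np.float64(0.12152934238493393), array([0.00503658, 0.00539385, 0.00657551, 0.00598621]))
slab (array([0.51519362, 0.04025094]), np.float64(0.01556051900269721), array([0.00363115, 0.00208047, 0.00013302, 0.00323261]))
[0.17605121 0.1200832  0.17965947] [0.63437273 0.27063168 0.63101609]
slab in shelf [[-0.10007471 -0.03403266]
 [-0.08450829  0.14132901]
 [ 0.03509515  0.13060554]
 [ 0.01279862 -0.04766501]] mean [-0.03417231  0.04755922] op [[ 0.12285101 -0.01505053]
 [ 0.10820502  0.09156383]]
```

```bash
cat >> h.py <<'E'
from scipy.spatial.transform import Rotation as Rt
def st():
    s=readout.read_state(); R=Rt.from_quat(s["eef_rot"]).as_matrix(); return np.array(s["ee_pos"]),R,s
def to_tool(goal,Rg):
    p,R,s=st(); return R.T@(np.array(goal)-p), np.degrees(Rt.from_matrix(R.T@Rg).as_rotvec())
E
python3 - <<'E'
from h import *
p,R,s=st(); print(np.round(R,3)); d=load("scene0"); print(proj(d,[p]), load("wrist0")["mount"])
th=.12; ax=np.array([np.cos(th),np.sin(th),0]); dn=np.array([0,0,-1.])
for sg in(1,-1):
    Rg=np.c_[sg*ax,dn,np.cross(sg*ax,dn)]; print(sg,np.round(Rg,2).tolist(),to_tool([.53,-.08,.2],Rg))
# basket/dish faces
f=lambda p,o,s:np.array(p)/s+o
c=np.array([.558,.001]);Rs=np.array([[np.cos(th),-np.sin(th)],[np.sin(th),np.cos(th)]])
print((ray(d,f([(210,328),(62,356)],(210,165),3.2),.1)[:,:2]-[.561,.005])@Rs)
d=load("side0");print((ray(d,f([(545,308),(665,365),(500,368)],(205,125),3.4),.1)[:,:2]-[.555,-.003])@Rs)
E
```

```text
[[ 0.437 -0.    -0.899]
 [ 0.899 -0.001  0.437]
 [-0.001 -1.    -0.   ]]
[[484.44057536 117.69807775]] [[ 9.99999912e-01  4.15940759e-04 -4.96122191e-05 -9.19747212e-04]
 [ 1.71887878e-04 -2.99446977e-01  9.54112927e-01 -1.61621611e-01]
 [ 3.81998226e-04 -9.54112852e-01 -2.99447022e-01  8.32623212e-02]
 [ 0.00000000e+00  0.00000000e+00  0.00000000e+00  1.00000000e+00]]
1 [[0.99, 0.0, -0.12], [0.12, 0.0, 0.99], [0.0, -1.0, 0.0]] (array([-0.46477297,  0.02245579, -0.51158252]), array([ 3.34511199e-02,  5.71812396e+01, -5.38988062e-02]))
-1 [[-0.99, 0.0, 0.12], [-0.12, 0.0, -0.99], [-0.0, -1.0, 0.0]] (array([-0.46477297,  0.02245579, -0.51158252]), array([-6.30944308e-02, -1.22818741e+02, -3.91581840e-02]))
[[ 0.12959282 -0.19141826]
 [ 0.13011454 -0.31435517]]
[[ 0.01055491 -0.18881309]
 [ 0.01820643 -0.30339217]
 [-0.06941335 -0.19799315]]
```

The crop confirms the small slab on the shelf and the white basket. In the shelf frame the slab is at about (-0.033, 0.048), turned about -0.11 rad. The basket's face is at y≈-0.19, so there's room for the hand behind the slab. I'll push with both open fingertips on the trailing edge, with the jaws aligned with the shelf's x axis.

>>> arm_command:
  targets:
    - [[-0.0255,0,-0.028,0,0,0],[-0.0255,0,-0.028,0,0,0],[-0.0255,0,-0.028,0,0,0],[-0.0255,0,-0.028,0,0,0],[-0.0255,0,-0.028,0,0,0],[-0.0255,0,-0.028,0,0,0],[-0.0255,0,-0.028,0,0,0],[-0.0255,0,-0.028,0,0,0],[-0.0255,0,-0.028,0,0,0],[-0.0255,0,-0.028,0,0,0],[-0.0255,0,-0.028,0,0,0],[-0.0255,0,-0.028,0,0,0]]
  hand: 1

```text
time: 1.15
ee_pos: [0.4419, 0.138, 0.2226]
eef_rot: [-0.599, -0.375, 0.375, 0.6]
ft_force: [1.3, 0.9, -0.4]
width: 0.0872
```

>>> arm_command:
  targets:
    - [[0,0,0,0,7.1,0],[0,0,0,0,7.1,0],[0,0,0,0,7.1,0],[0,0,0,0,7.1,0],[0,0,0,0,7.1,0],[0,0,0,0,7.1,0],[0,0,0,0,7.1,0],[0,0,0,0,7.1,0]]

```text
time: 1.82
ee_pos: [0.4415, 0.1398, 0.2224]
eef_rot: [0.706, 0.042, -0.043, -0.706]
ft_force: [0.8, -0.7, -0.1]
width: 0.0868
```

```bash
cat >> h.py <<'E'
def goalR(th=.12):
    ax=np.array([np.cos(th),np.sin(th),0]); dn=np.array([0,0,-1.]); return np.c_[ax,dn,np.cross(ax,dn)]
E
python3 - <<'E'
from h import *
p,R,s=st();print(p,s["time"],s["joint_positions"])
print(to_tool([.53,-.08,.2],goalR()))
E
```

```text
[0.44151521 0.13980077 0.22236163] 1.8167 [-0.66064633 -0.03807628  0.25049544  1.88046644  0.00972025  1.29838097
 -0.29239533]
(array([ 0.0614182 ,  0.02234628, -0.22884586]), array([ 0.00169859,  0.03141797, -0.02062941]))
```

>>> arm_command:
  targets:
    - [[0.008,0,-0.034,0,0,0],[0.008,0,-0.034,0,0,0],[0.008,0,-0.034,0,0,0],[0.008,0,-0.034,0,0,0],[0.008,0,-0.034,0,0,0],[0.008,0,-0.034,0,0,0],[0.009,0,-0.034,0,0,0],[0,0,0,0,0,0],[0,0,0,0,0,0]]

```text
time: 2.57
ee_pos: [0.5282, -0.0911, 0.2222]
eef_rot: [0.706, 0.043, -0.044, -0.706]
ft_force: [0.8, 0.2, -0.2]
width: 0.087
```

Run:
```python
from h import *
p,R,s=st();print(p,s["time"]);np.save("pics/w1.npy",np.c_[R,p])
c=snap("wrist","wrist1");snap("scene","scene1");snap("side","side1")
for n in("scene1","side1"):print(proj(load(n),[p]))
```

```text
[ 0.52822225 -0.09108314  0.22216456] 2.5667
[[298.71638478 184.09719009]]
[[327.593786   178.29195924]]
```

View pics/wrist1.png

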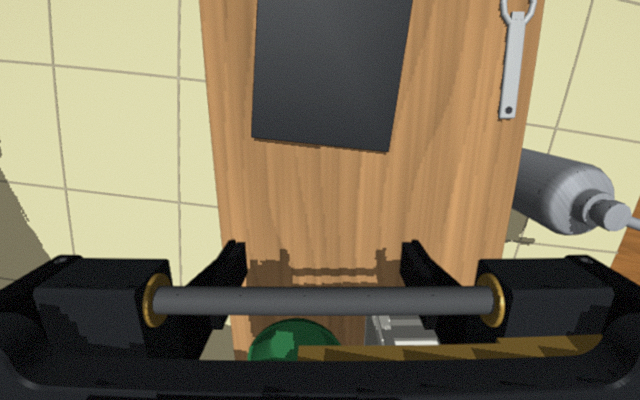

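View pics/scene1.png

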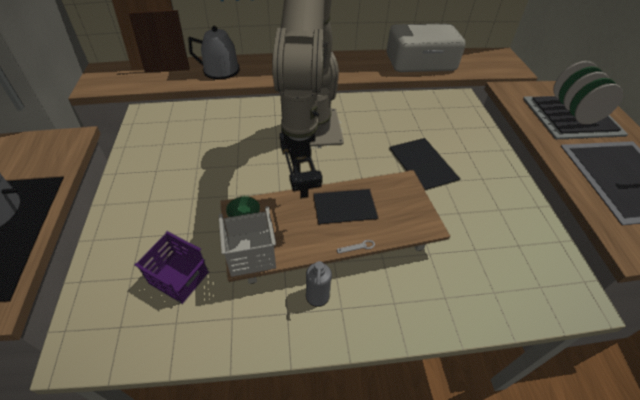

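View pics/side1.png

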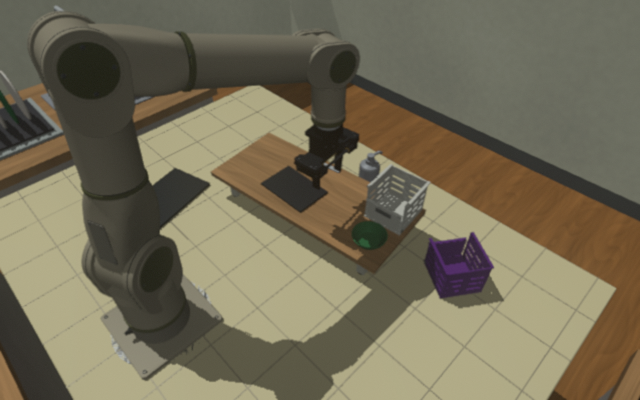

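The wrist view shows the slab's trailing corners at about (252,138) and (388,152), and the shelf's edges on the left (200,0)→(219,240) and the right (545,0)→(507,240). The fingers straddle the slab's width.

```bash
cat >> h.py <<'E'
def wcam(fn,wn):
    d=load(fn); T=np.eye(4); T[:3]=np.load(wn); C=np.linalg.inv(T@d["mount"]); d["R"]=C[:3,:3]; d["t"]=C[:3,3]; return d
E
python3 - <<'E'
from h import *
d=wcam("wrist1","pics/w1.npy")
L=ray(d,[(252,137),(388,150)],.108); E=ray(d,[(201,10),(218,220),(543,10),(511,220)],.1)
print(L,np.linalg.norm(L[1]-L[0]));print(E)
for a,b in((0,1),(2,3)):
    v=E[a]-E[b]; print("edge yaw",np.arctan2(-v[0],v[1]))
th=.12;u=np.array([np.cos(th),np.sin(th)]); print("x along shelf",E[:,:2]@u, "slab",L[:,:2]@u,"tcp",np.load("pics/w1.npy")[:2,3]@u)
w=np.array([-np.sin(th),np.cos(th)]);print("y",L[:,:2]@w,np.load("pics/w1.npy")[:2,3]@w)
E
python3 - <<'E'
import cv2
a=cv2.imread("pics/wrist1.png")[90:180,190:430]; cv2.imwrite("pics/c3.png",cv2.convertScaleAbs(cv2.resize(a,None,fx=3.3,fy=3.3,interpolation=cv2.INTER_CUBIC),alpha=1.6,beta=20))
E
```

```text
[[ 0.46020901 -0.04426324  0.108     ]
 [ 0.57733788 -0.04092571  0.108     ]] 0.11717641413436021
[[ 0.41098047  0.05092728  0.1       ]
 [ 0.43068262 -0.12708086  0.1       ]
 [ 0.68533789  0.08760582  0.1       ]
 [ 0.70985316 -0.09256737  0.1       ]]
edge yaw 0.11023247328489319
edge yaw 0.135234560683235
x along shelf [0.41412158 0.41237229 0.69089686 0.6936669 ] slab [0.45160063 0.56828673] tcp 0.5135198482005687
y [-0.09903756 -0.1097458 ] -0.15366277947388313
```

View pics/c3.png

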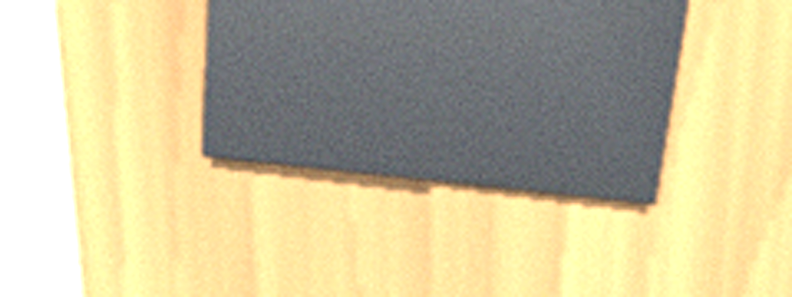

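>>> arm_command:
  targets:
    - [[-0.003,0.02,0,0,0,0],[0,0.02,0,0,0,0],[0,0.02,0,0,0,0],[0,0.02,0,0,0,0],[0,0.015,0,0,0,0],[0,0.01,0,0,0,0],[0,0.007,0,0,0,0],[0,0.004,0,0,0,0],[0,0,0,0,0,0],[0,0,0,0,0,0]]

```text
time: 3.55
ee_pos: [0.5257, -0.0892, 0.1071]
eef_rot: [-0.706, -0.045, 0.045, 0.706]
ft_force: [-0.1, 0.2, 0.1]
width: 0.0867
```

>>> arm_command:
  targets:
    - [[0,0.002,0.004,0,0,0],[0,0.0015,0.004,0,0,0],[0,0,0.004,0,0,0],[0,0,0.004,0,0,0],[0,0,0.004,0,0,0],[0,0,0.003,0,0,0],[0,0,0,0,0,0],[0,0,0,0,0,0]]

```text
time: 4.22
ee_pos: [0.5225, -0.0664, 0.1031]
eef_rot: [-0.706, -0.045, 0.045, 0.706]
ft_force: [0.6, 0.5, -0.6]
width: 0.0871
```

Run:
```python
from h import *
p,R,s=st();print(p,s["time"],to_tool(p,goalR()),s["ft_force"]);np.save("pics/w2.npy",np.c_[R,p])
snap("wrist","wrist2")
```

```text
[ 0.52245075 -0.06635839  0.10308023] 4.2167 (array([0., 0., 0.]), array([-0.00435971,  0.4068448 ,  0.00813207])) [ 0.64332703  0.48241949 -0.59099777]
```

View pics/wrist2.png

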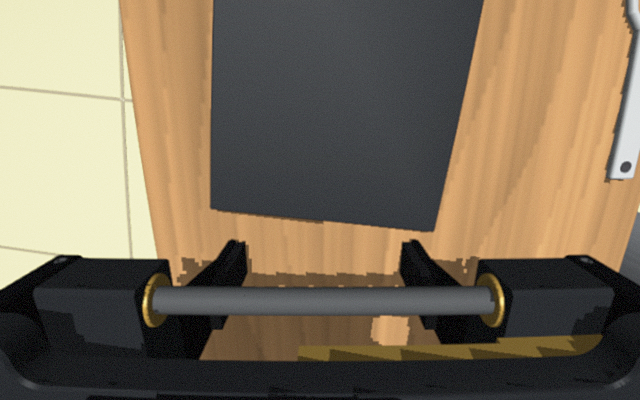

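The right fingertip is about 10 mm behind the slab's right corner at (432,231). Starting the push slowly.

>>> arm_command:
  targets:
    - [[0,0,0.004,0,-0.4,0],[0,0,0.004,0,0,0],[0,0,0.004,0,0,0],[0,0,0.004,0,0,0],[0,0,0.004,0,0,0],[0,0,0.004,0,0,0],[0,0,0.004,0,0,0],[0,0,0.004,0,0,0],[0,0,0.004,0,0,0],[0,0,0.004,0,0,0]]

```text
time: 5.1
ee_pos: [0.5171, -0.0265, 0.103]
eef_rot: [-0.706, -0.047, 0.047, 0.706]
ft_force: [2.1, -2.9, -0.2]
width: 0.0869
```

Run:
```python
from h import *
p,R,s=st();print(p,s["time"],to_tool(p,goalR())[1],s["ft_force"]);np.save("pics/w3.npy",np.c_[R,p])
snap("wrist","wrist3")
```

```text
[ 0.51709497 -0.02652813  0.10304517] 5.1 [-0.00190287  0.78190187  0.00668261] [ 2.13379726 -2.86860799 -0.15990632]
```

View pics/wrist3.png

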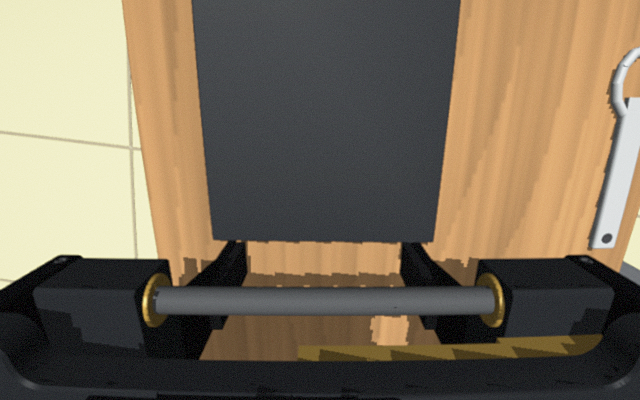

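Both fingertips are now on the trailing edge and the slab has squared up to them, with a push force of about 3 N. Continuing at about 0.1 m/s, with a small yaw correction.

>>> arm_command:
  targets:
    - [[0,0,0.005,0,0.2,0],[0,0,0.006,0,0.2,0],[0,0,0.008,0,0.2,0],[0,0,0.008,0,0.1,0],[0,0,0.008,0,0,0],[0,0,0.008,0,0,0],[0,0,0.008,0,0,0],[0,0,0.008,0,0,0],[0,0,0.008,0,0,0],[0,0,0.008,0,0,0],[0,0,0.008,0,0,0],[0,0,0.005,0,0,0]]

```text
time: 6.15
ee_pos: [0.5061, 0.0617, 0.103]
eef_rot: [-0.706, -0.043, 0.043, 0.706]
ft_force: [0.1, -5.1, 1.2]
width: 0.0869
```

Run:
```python
from h import *
p,R,s=st();print(p,s["time"],to_tool(p,goalR())[1],s["ft_force"],p[1]*.9928-p[0]*.1197);np.save("pics/w4.npy",np.c_[R,p])
snap("wrist","wrist4")
snap("scene","scene4")
a=cv2.imread("pics/scene4.png")[165:285,210:460]; cv2.imwrite("pics/c4.png",cv2.convertScaleAbs(cv2.resize(a,None,fx=3.2,fy=3.2,interpolation=cv2.INTER_CUBIC),alpha=1.5,beta=10))
```

```text
[0.5060887  0.06170174 0.10300677] 6.15 [-0.01792511  0.12856998 -0.00674662] [ 0.10073712 -5.08318829  1.17115557] 0.0006786669010022742
```

View pics/wrist4.png

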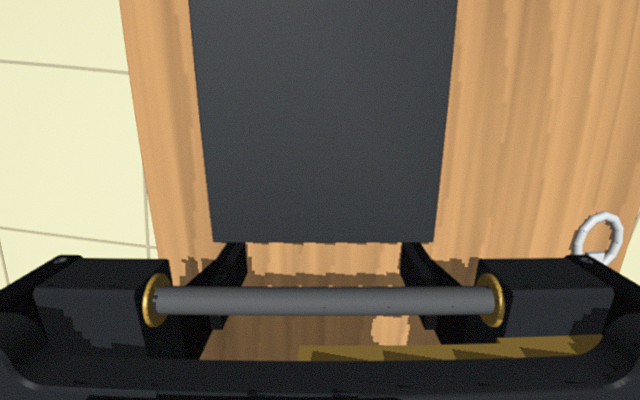

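View pics/c4.png

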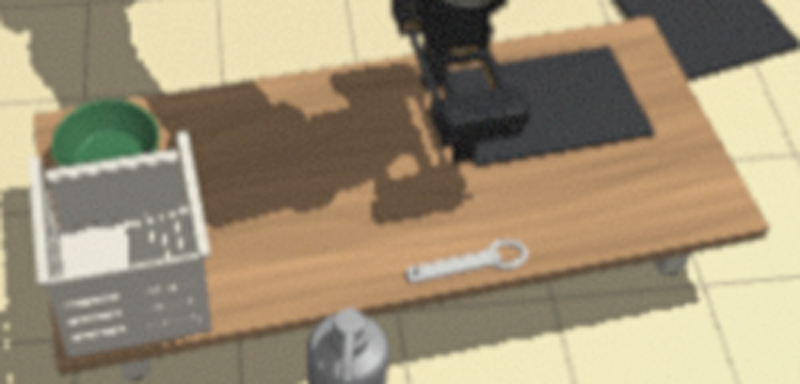

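Run:
```python
from h import *
d=load("scene4"); f=lambda p:np.array(p)/3.2+(210,165)
P=ray(d,f([(612,47),(653,132)]),.108); th=.118; c=[.561,.005]
R=np.array([[np.cos(th),-np.sin(th)],[np.sin(th),np.cos(th)]]); print((P[:,:2]-c)@R)
```

```text
[[-0.10147531  0.25698168]
 [ 0.01310777  0.25359661]]
```

The slab's leading edge is at shelf y≈0.255, so about 125 mm remain, which matches the plan. Pushing 90 mm more, then measuring.

>>> arm_command:
  targets:
    - [[0,0,0.007,0,0.1,0],[0,0,0.008,0,0,0],[0,0,0.008,0,0,0],[0,0,0.008,0,0,0],[0,0,0.008,0,0,0],[0,0,0.008,0,0,0],[0,0,0.008,0,0,0],[0,0,0.008,0,0,0],[0,0,0.008,0,0,0],[0,0,0.007,0,0,0],[0,0,0.007,0,0,0],[0,0,0.005,0,0,0]]

```text
time: 7.25
ee_pos: [0.4953, 0.1508, 0.103]
eef_rot: [-0.706, -0.042, 0.043, 0.706]
ft_force: [-0.2, -2.8, 1.1]
width: 0.0871
```

Run:
```python
from h import *
p,R,s=st();print(p,s["time"],to_tool(p,goalR())[1],s["ft_force"],p[1]*.9928-p[0]*.1197);np.save("pics/w5.npy",np.c_[R,p])
snap("wrist","wrist5")
snap("scene","scene5")
a=cv2.imread("pics/scene5.png")[155:265,330:470]; cv2.imwrite("pics/c5.png",cv2.convertScaleAbs(cv2.resize(a,None,fx=5,fy=5,interpolation=cv2.INTER_CUBIC),alpha=1.6,beta=10))
```

```text
[0.49531713 0.15078413 0.10299473] 7.25 [-0.01410287  0.01121634 -0.00733409] [-0.19124036 -2.83355264  1.13798619] 0.09040902713259938
```

View pics/wrist5.png

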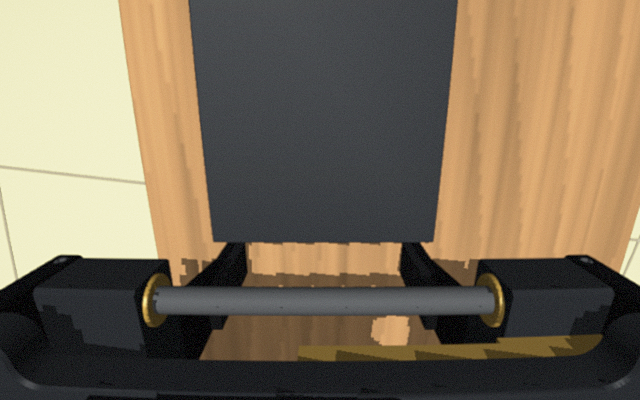

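View pics/c5.png

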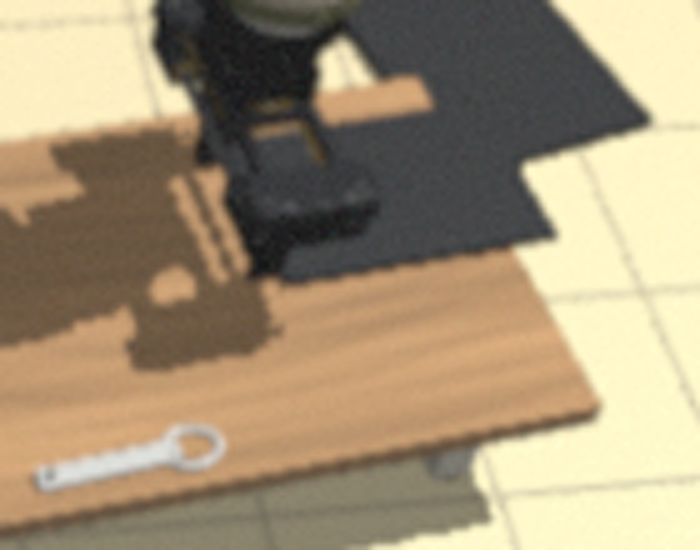

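Run:
```python
from h import *
d=load("scene5"); f=lambda p:np.array(p)/5+(330,155)
P=ray(d,f([(555,238)]),.108); E=ray(d,f([(600,405),(514,250)]),.1); th=.12
w=np.array([-np.sin(th),np.cos(th)]);u=np.array([np.cos(th),np.sin(th)])
print(P,E,(P[:,:2])@w,E[:,:2]@w,P[:,:2]@u,E[:,:2]@u)
```

```text
[[0.5376254  0.34685551 0.108     ]] [[0.6580638  0.33592228 0.1       ]
 [0.53826169 0.32220999 0.1       ]] [0.28000083] [0.25472827 0.25545637] [0.57528198] [0.69354542 0.57296333]
```

About 25 mm sticks out now, at slab y≈0.255 with a push force of 2.8 N, and the slab is square in the wrist view. It needs 35 mm more.

>>> arm_command:
  targets:
    - [[0,0,0.005,0,0,0],[0,0,0.005,0,0,0],[0,0,0.005,0,0,0],[0,0,0.005,0,0,0],[0,0,0.005,0,0,0],[0,0,0.004,0,0,0],[0,0,0.003,0,0,0],[0,0,0.002,0,0,0],[0,0,0.001,0,0,0],[0,0,0,0,0,0],[0,0,0,0,0,0]]

```text
time: 8.27
ee_pos: [0.4913, 0.1848, 0.1031]
eef_rot: [-0.706, -0.042, 0.042, 0.706]
ft_force: [0.7, -0.9, -0.3]
width: 0.0872
```

>>> arm_command:
  targets:
    - [[0,0,-0.005,0,0,0],[0,0,-0.01,0,0,0],[0,0,-0.015,0,0,0],[0,0,-0.01,0,0,0],[0,-0.01,0,0,0,0],[0,-0.03,0,0,0,0],[0,-0.03,0,0,0,0],[0,-0.03,0,0,0,0],[0,-0.03,0,0,0,0],[0,0,0,0,0,0],[0,0,0,0,0,0]]

```text
time: 9.18
ee_pos: [0.497, 0.1454, 0.2354]
eef_rot: [-0.705, -0.044, 0.041, 0.707]
ft_force: [0.8, 0.1, 0.3]
width: 0.0871
```

Run:
```python
from h import *
p,R,s=st();print(p,s["time"],s["ft_force"]);np.save("pics/w6.npy",np.c_[R,p])
snap("wrist","wrist6")
snap("scene","scene6");snap("side","side6")
a=cv2.imread("pics/scene6.png")[155:265,330:470]; cv2.imwrite("pics/c6.png",cv2.convertScaleAbs(cv2.resize(a,None,fx=5,fy=5,interpolation=cv2.INTER_CUBIC),alpha=1.6,beta=10))
a=cv2.imread("pics/side6.png")[125:275,205:435]; cv2.imwrite("pics/c7.png",cv2.convertScaleAbs(cv2.resize(a,None,fx=3.4,fy=3.4,interpolation=cv2.INTER_CUBIC),alpha=1.5,beta=10))
```

```text
[0.49701049 0.1454494  0.23540534] 9.1833 [0.8211768  0.07886404 0.33566538]
```

View pics/wrist6.png

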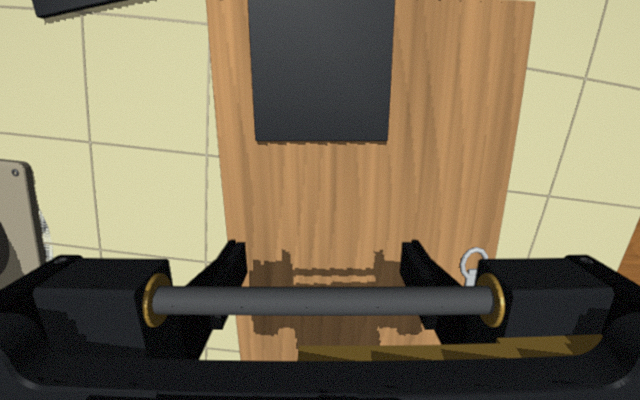

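View pics/c6.png

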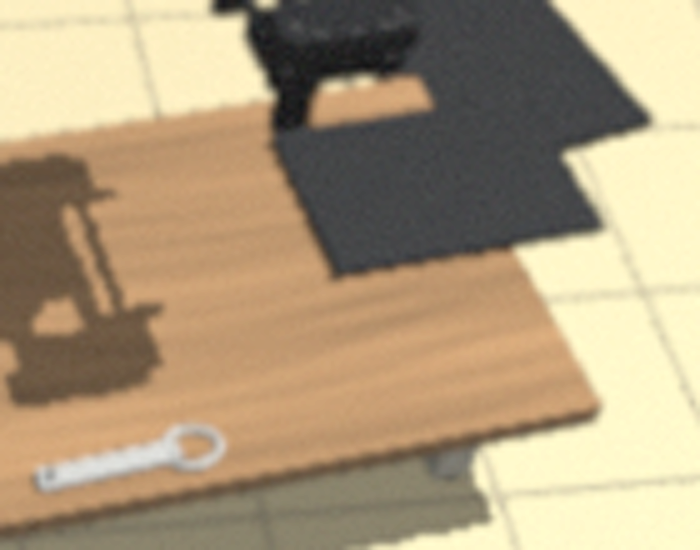

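View pics/c7.png

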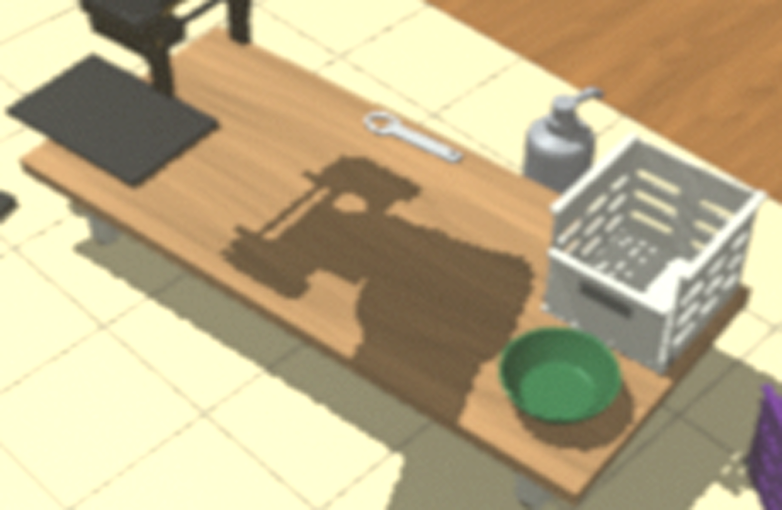

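Run:
```python
from h import *
th=.12
R=np.array([[np.cos(th),-np.sin(th)],[np.sin(th),np.cos(th)]])
d=load("scene6"); f=lambda p:np.array(p)/5+(330,155)
P=ray(d,f([(603,228),(337,274),(277,145)]),.108); print("scene",(P[:,:2]-[.561,.005])@R, (ray(d,f([(600,405)]),.1)[:,:2]-[.561,.005])@R)
d=load("side6"); f=lambda p:np.array(p)/3.4+(205,125)
P=ray(d,f([(135,184),(9,110),(93,55),(218,125)]),.108); E=ray(d,f([(23,158),(217,28)]),.1)
print("side",(P[:,:2]-[.555,-.003])@R,fit_rect(P,.12,.18)[1]-th,(P[:,:2].mean(0)-[.555,-.003])@R,(E[:,:2]-[.555,-.003])@R)
a=cv2.imread("pics/scene0.png").astype(int);b=cv2.imread("pics/scene6.png").astype(int)
for x,y,w,h in((335,238,42,14),(305,262,28,44),(220,195,56,80)):
    print(np.abs(a-b)[y:y+h,x:x+w].mean())
```

```text
scene [[ 0.01656366  0.37575512]
 [ 0.01595127  0.19811997]
 [-0.09344828  0.19965623]] [[0.13598121 0.31692277]]
side [[-0.10126724  0.19813598]
 [-0.10100497  0.37533637]
 [ 0.01309786  0.37614037]
 [ 0.01018656  0.19646837]] -0.007391414815536457 [-0.04474695  0.28652027] [[-0.13593129  0.31725967]
 [ 0.13469662  0.31583022]]
2.8582766439909295
2.218344155844156
5.338541666666667
```

The two cameras agree: overhang about 59 mm, slab at y≈0.288 and x≈-0.044, yaw under 0.01 rad. The hand is clear, so I'm handing in.

Run:
```python
from h import *
print(r.close_job())
```

```text
the job is handed in; nothing more can be done
None
```

The slab now sticks out about 59 mm past the shelf's free end, roughly a third of its 180 mm. I pushed it there with both open fingertips on its trailing edge, at 0.1 m/s or less with about 3–5 N. Then I backed the hand off and raised it to 0.235 m before handing in at about 9.3 s.

- **Slab position:** the scene and side cameras agree on y ≈ 0.287–0.289 m and x ≈ −0.04 m in the shelf frame. It is square to within about 0.01 rad and looks flat.
- **Milestone:** with about 25 mm showing (y ≈ 0.255 m), the wrist still read about 2.8 N of push.
- **Other items:** the opener, dispenser, basket and dish look unmoved in the before/after pictures, and the basket's front looks shut. I checked these by picture comparison only and did not measure them to the millimetre. The basket and dish area differed a little more than the rest (5.3 against 2–3 grey levels), which I put down to the arm's shadow but did not confirm.
- **Disagreement:** the two fixed cameras differed by about 6–8 mm in world position. I therefore measured everything relative to the shelf, where they agree to about 3 mm.

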